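# Lay a sample bottle under the telescopic lens and hold the lens drawn out

### The job

Lay the white brass-capped sample bottle on its side in the brass two-saddle cradle of the viewing stand, centred on the saddles, and let go of it. Then take the black grip of the stand's telescopic lens arm so that its red release button is squeezed in, pull the arm straight out over the bottle, past its first stop to its second stop, and finish while still holding it there, button squeezed (it springs back if let go). Leave the amber bottle, the brass collar and the steel plug where they stand.

Things in the scene. Friction and masses are not known exactly. Their poses are not given: they have to be found in the camera images.
- sample_mid (a point): centre of the white sample bottle with a brass cap, loose, 100 mm tall: body a cylinder 36 mm in diameter and 86 mm long, then the cap, 29 mm in diameter and 14 mm long; about 0.12 kg. Starts standing on the table, cap up. The point is 50 mm above its underside, its z axis runs along the bottle towards the cap
- sample: the same white bottle; origin at the centre of its underside, z towards the cap
- stand: viewing stand, fixed, turn varies. Black base plate 400 x 110 mm, 10 mm thick (x = -60 to 340 mm) with a brass cradle and, at +x, a post with a level telescope, axis 96 mm above the table, that pulls out along -x. Its aluminium outer tube (28 mm square) spans x = 205 to 335 mm. Origin on the table under the cradle's middle, z up, x from cradle towards post
- cradle (a point): where the bottle's centre belongs when lying in the cradle: 55 mm above the table, axes as the stand's. The bottle lies along y, cap to either side. Two V saddles, 10 mm wide, are centred 30 mm to either side along y; their 45-degree faces reach 22 mm or less from the bottle's axis in x and stay over 6 mm below it, so fingers fit down beside the bottle
- grip (a point): middle of the black upright grip on the telescope's end, 138 mm above the table, axes as the stand's. 26 mm long (x), 14 mm thick (y), from 103 to 160 mm above the table. A red button stands 7 mm proud of its +y side: squeeze across y. A level lens, 70 mm wide, sits 55 mm to -x of it, 96 mm up. Home: 185 mm from the cradle along x; drawn out: 55 mm
- release (a joint): red button on the grip, 16 mm long, 26 mm high, at the grip point's height: 0 out, 0.005 m fully in (about 6 N; springs out). While out, a catch locks the telescope at home. If the arm springs back with the button out it may stop 10 to 15 mm short of home
- tube_mid (a joint): first telescope section (brass tube): 0 home, 0.065 m fully out, which is the first stop. Its spring pulls back with 2 to 3 N; it comes out first
- tube_in (a joint): second telescope section (steel tube with grip and lens), measured from the first: 0 home, 0.065 m fully out, which is the second stop (grip drawn 130 mm in all). Its spring pulls back with 4 to 5 N, so it follows once the first section is out
- amber_mid (a point): centre of an amber bottle with a black cap, loose, 36 mm in diameter, 80 mm tall, standing on the table; leave alone
- collar_mid (a point): centre of a loose brass collar lying flat, 60 mm outer diameter, 42 mm bore, 22 mm high; leave alone
- plug_mid (a point): centre of a loose steel plug, 44 mm foot, 45 mm tall; leave alone

How it is judged (in metres and radians):
On the way, in this order (a step that is already met when the one before it is completed fails the run):
1. the sample bottle lies in the cradle, let go (x of sample_mid in the frame of cradle between -0.006 and 0.006 m and y of sample_mid in the frame of cradle between -0.02 and 0.02 m and z of sample_mid in the frame of cradle between -0.006 and 0.006 m and angle between the z axis of sample_mid and the y axis of cradle, either way round below 0.12 rad and contact force between the fingers and sample below 0.1 N), for 0.3 s.
2. the red button is squeezed in with the telescope still near home (value of joint release above 0.003 m and value of joint tube_mid below 0.02 m and contact force between the fingers and stand above 1 N), for 0.1 s.
3. the first section is out to the first stop, button in (value of joint tube_mid above 0.06 m and value of joint release above 0.003 m), for 0.02 s.
4. the telescope is at the second stop, held by the grip (all of step 3 and value of joint tube_in above 0.06 m and contact force between the fingers and stand above 3 N), for 0.2 s.
At the end, for the whole second after the job is handed in: Both telescope sections within 5 mm of fully out, button at least 3 mm in, fingers on the grip with over 3 N, still holding; the bottle lies untouched in the cradle: centre within 6 mm across and in height, 20 mm along, axis within 0.12 rad (all of step 1 and all of step 4); the arm keeps its last pose, push and grip.
It fails at once if the amber bottle is moved by more than 20 mm or tipped (distance of amber_mid from where it was at the start of the episode above 0.02 m or angle between amber_mid's own z axis and vertical above 0.5 rad).
It fails at once if the brass collar is moved by more than 20 mm or tipped (distance of collar_mid from where it was at the start of the episode above 0.02 m or angle between collar_mid's own z axis and vertical above 0.5 rad).
It fails at once if the steel plug is moved by more than 20 mm or tipped (distance of plug_mid from where it was at the start of the episode above 0.02 m or angle between plug_mid's own z axis and vertical above 0.5 rad).
It also fails if it takes over 48 s, if anything falls off the work surface, if the arm or the gripper's body presses on something with over 40 N, if the wrist force passes 120 N, or if a joint passes its speed limit or range.

### The arm

A 6-joint arm with a two-finger parallel gripper is mounted at the origin on the work surface. World frame = base frame: x ahead of the robot, y to its left, z up, the work surface at z = 0. Lengths are in mm, angles in rad, forces in N, time in s.
With the tool pointing down it reaches from about 350 to 775 mm from the base axis. Payload 7.3 kg.
Tool frame: the origin (TCP) lies at the very end of the fingers, on their centre line; the grasp point (between the pads) lies 19 mm behind it; z points along the fingers, y is the line along which they close (so a half turn about z gives the same grasp; the last joint's range is limited). The gripper opens to 92 mm and grips with 3 to 60 N. Pads are 19 mm wide; open, the fingers measure 130 mm over their backs; the gripper's body (75 mm by 190 mm) begins 47 mm behind the grasp point.
Start: joints at [1.157, 0.342, 1.524, -0, 1.275, -0.146], TCP at [138.905, 506.311, 226.741] pointing down, gripper open.
Joint ranges: [-2.53, 2.53], [-0.77, 2.02], [0.04, 2.7], [-1, 4.14], [0.28, 2.66], [-3.11, 3.11]. Speed limits (rad/s): [2.57, 2.57, 3.14, 3.14, 3.14, 3.14].

### API

Orientations are given as [roll, pitch, yaw] about the fixed x, y, z axes, in that order (R = Rz(yaw) Ry(pitch) Rx(roll)).
In Python, from plant import bot gives the robot as it stands.
- The arm moves only by the tool send_rows, never from a script. Its argument "rows" is a list of rows, each an object of numbers: "x", "y", "z": the shift along the tool's x, y, z in units of 0.2 m (1.0 is 0.2 m); "ax", "ay", "az": the turn, a rotation vector about the tool's x, y, z in units of 60 degrees (1.0 is 60 degrees); "jaw": the opening, from -1 (shut) to 1 (fully open), so that 0 is half open. In form: [{"x": .., "y": .., "z": .., "ax": .., "ay": .., "az": .., "jaw": ..}, ...]. A call has exactly 10 rows; each row is the pose to reach, as a shift and turn from the pose commanded when the call began, along the tool's axes at that moment; what a row does not reach only later rows make up. A row lasts 1/8 s, in which the tool goes at most 62.5 mm and 10.7 degrees, less where a joint would pass 70% of its speed; a pose out of reach is approached as far as the arm can. A call with a number of a shift or a turn outside -1 to 1 is refused whole. A call with a gripper value outside its range is refused whole. The fingers move at their own pace and stop on an object; the grip force is fixed at half the most. Time passes only in rows, so rows that repeat a pose let the fingers close, or fill a call up. It gives the time, the measured TCP pose, the force, the opening and the grip force at its end, in the units of the state.
- bot.get_obs(): the state, without advancing time (a new reading comes with each control period).
- bot.capture(name): name is "scene" or "top"; returns (picture, depth): 420x560x3 uint8, red, green, blue; 420x560 float32, mm along the optical axis (not along the pixel's ray), 0 where there is no reading.
- bot.camera_model(name): a dict with "vertical_fov" (degrees; the focal length in pixels is half the picture's height over the tangent of half this angle, whatever the lens; pixels are square), "cx", "cy" (the principal point, pixels), "R" (3x3) and "t" (3): a world point X has camera coordinates R X + t. Camera axes: x right, y down, z forward; pixel columns grow to the right and rows downward; lengths in mm; the calibration is good to about 2 mm. A picture is of the moment at which its call begins. camera_model takes no time and is no camera call.
- bot.close_job(): hands the job in; it is judged then, once.
The state is a dict: "time": time; "joint_positions": joint angles; "dq": joint speeds; "tau": joint torques, N m; "tool_pos": TCP position; "tcp_rot": TCP orientation; "contact_force": force on the tool from outside, world axes, zero at the start; "moment": the same for the moment, N m; "grip_width": finger opening in mm; "finger_force": force on a finger pad.
Only numpy, scipy, OpenCV 4.12 (cv2) and the standard library are available. Lean on these libraries where they do the work, as an engineer would, in place of code of your own. Each camera call takes 0.05 s, during which the arm holds its last target. There are 200 camera calls.

## Working session

There is one attempt and no reset: what is moved stays moved. The work goes in short steps, Python scripts to look and compute and a tool call to move; the robot and the scene stay as the last step left them, time stands still between calls to the robot, and variables do not carry over. Pictures are saved under pics/ and viewed, at most 10 in all, crops included, and the job is handed in when it is done.

Besides the shell and the picture viewer there is one more tool, called as name(argument=value, ...), one argument or row to a line, values as JSON. send_rows: Moves the arm, as the interface text tells. Its arguments: {"type":"object","properties":{"rows":{"type":"array","items":{"type":"object","properties":{"x":{"type":"number","minimum":-1,"maximum":1},"y":{"type":"number","minimum":-1,"maximum":1},"z":{"type":"number","minimum":-1,"maximum":1},"ax":{"type":"number","minimum":-1,"maximum":1},"ay":{"type":"number","minimum":-1,"maximum":1},"az":{"type":"number","minimum":-1,"maximum":1},"jaw":{"type":"number"}}}}},"required":["rows"]}

```bash
mkdir -p pics
cat > h.py <<'E'
import numpy as np, cv2
from plant import bot
def cap(n):
    p,d=bot.capture(n); m=bot.camera_model(n); return p,d,m
def world(m,u,v,z):
    f=210/np.tan(np.radians(m["vertical_fov"])/2); R=np.array(m["R"]);t=np.array(m["t"])
    return R.T@(np.array([(u-m["cx"])/f*z,(v-m["cy"])/f*z,z])-t)
def cloud(m,d):
    f=210/np.tan(np.radians(m["vertical_fov"])/2); R=np.array(m["R"]);t=np.array(m["t"])
    v,u=np.mgrid[:d.shape[0],:d.shape[1]]
    P=np.stack([(u-m["cx"])/f*d,(v-m["cy"])/f*d,d],-1)
    return (P-t)@R
E
python3 - <<'E'
from h import *
ims={}
for n in("scene","top"):
    p,d,m=cap(n); print(n,{k:np.round(v,3).tolist() for k,v in m.items()}); np.savez(n,p=p,d=d)
    cv2.imwrite(f"pics/{n}0.png",p[...,::-1])
print(bot.get_obs())
E
```

```text
scene {'vertical_fov': 47.794, 'cx': 277.843, 'cy': 215.652, 'R': [[-0.754, 0.657, 0.009], [0.396, 0.466, -0.791], [-0.524, -0.592, -0.612]], 't': [362.276, -175.888, 1322.176]}
top {'vertical_fov': 51.921, 'cx': 281.014, 'cy': 215.001, 'R': [[-0.014, -1.0, -0.003], [-0.986, 0.015, -0.169], [0.169, 0.001, -0.986]], 't': [86.686, 575.102, 764.332]}
{'time': 0.1, 'joint_positions': array([ 1.15699765e+00,  3.42627802e-01,  1.52491027e+00,  3.08290808e-05,
        1.27539972e+00, -1.45960415e-01]), 'dq': array([ 0.00014   , -0.00084545, -0.00337406,  0.00032893,  0.00014808,
        0.00078612]), 'tau': array([ 1.97992624e-03, -4.32007241e+01, -2.44697696e+01,  7.17865932e-02,
        5.26142854e-02, -7.31180671e-05]), 'tool_pos': array([138.74421626, 505.96493392, 226.1314806 ]), 'tcp_rot': array([-3.14026611e+00, -2.24808124e-04,  2.87374524e+00]), 'contact_force': array([0.69373115, 0.15410765, 0.24156845]), 'moment': array([-0.02338384, -0.03633142, -0.0155868 ]), 'finger_force': 0.0, 'grip_width': 92.05977166951159}
```

View pics/top0.png

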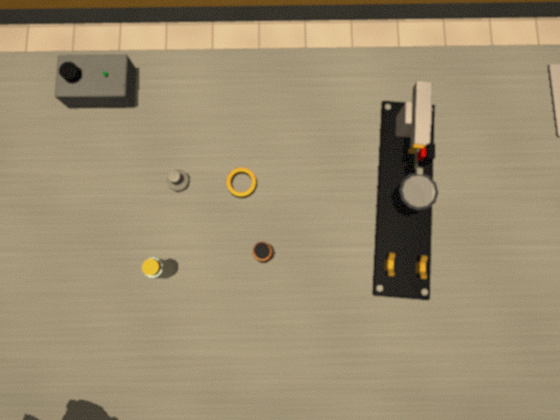

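View pics/scene0.png

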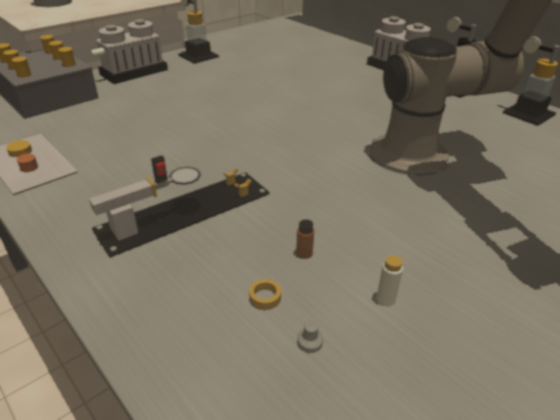

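The top view shows the white bottle at (152,267), amber at (262,252), collar (241,183), plug (178,180), and the stand around (405,200), with the cradle near row 265 and the grip at (425,153). The scene view agrees, with the red button at (161,168). Next I'll measure them.

Run:
```python
from h import *
for n in("top","scene"):
    z=np.load(n+".npz");p,d=z["p"],z["d"];m=bot.camera_model(n);C=cloud(m,d);hsv=cv2.cvtColor(p,cv2.COLOR_RGB2HSV)
    ok=d>0
    x,y,zz=C[...,0],C[...,1],C[...,2]
    print(n,"table z",np.median(zz[ok&(abs(zz)<15)]))
    if n=="top":
        blk=(p.max(-1)<45)&ok&(zz>3)&(zz<18)&(y<-100)&(y>-420)&(x>250)&(x<750)
        r=cv2.minAreaRect(C[blk][:,:2].astype(np.float32)); print("plate",r,cv2.boxPoints(r).round(1).tolist(),blk.sum())
    def rep(nm,mask):
        nl,l,s,c=cv2.connectedComponentsWithStats(mask.astype(np.uint8))
        for i in range(1,nl):
            if s[i,4]>12:
                q=C[l==i]; print(nm,"px",c[i].round(1),s[i,4],"med",np.median(q,0).round(1),"lo",np.percentile(q,3,0).round(1),"hi",np.percentile(q,97,0).round(1))
    near=ok&(x>150)&(x<800)&(abs(y)<450)&(zz<200)
    rep("brass",near&(hsv[...,0]>15)&(hsv[...,0]<32)&(hsv[...,1]>150)&(zz>8))
    rep("red",near&((hsv[...,0]<6)|(hsv[...,0]>174))&(hsv[...,1]>150)&(hsv[...,2]>60)&(zz>8))
    rep("tall",near&(zz>8)&(y>-100))
    rep("z>120",near&(zz>115)&(y<-100))
    rep("z88-112",near&(zz>88)&(zz<116)&(y<-100))
```

```text
top table z 0.753599560303291
plate ((588.18017578125, -164.90777587890625), (105.85578918457031, 334.2754821777344), 84.46951293945312) [[416.70001220703125, -201.5], [749.4000244140625, -233.6999969482422], [759.5999755859375, -128.3000030517578], [426.8999938964844, -96.0999984741211]] 5935
brass px [414.1 148.2] 100 med [ 686.7 -165.   106.3] lo [ 682.6 -185.6    9.1] hi [ 716.8 -159.3  114.9]
brass px [240.9 182. ] 361 med [648.5 156.5  22.4] lo [621.7 130.5  18.1] hi [675.4 182.2  25.1]
brass px [389.9 264.1] 213 med [ 482.1 -125.2   37.1] lo [ 461.3 -139.3    8.9] hi [ 504.6 -119.9   47.4]
brass px [421.9 266.8] 231 med [ 475.7 -184.6   37. ] lo [ 455.1 -201.2    8.8] hi [ 498.1 -179.3   47.7]
brass px [150.6 266.7] 208 med [479.7 304.9 100.6] lo [469.2 292.3  98.4] hi [491.6 317.9 103.3]
red px [421.9 154.1] 86 med [ 661.1 -161.6  149.3] lo [ 654.8 -167.4  129.3] hi [ 669.3 -159.4  153.7]
tall px [241.5 182.4] 434 med [648.3 156.2  22.1] lo [620.  128.6  10.3] hi [675.3 182.1  25. ]
tall px [178.  180.5] 381 med [650.5 278.5  19.9] lo [635.8 263.4  11.2] hi [672.4 300.2  47.3
[... 1037 characters left out ...]
152.5]
tall px [264.7 192.5] 15 med [436.  -98.4  10.4] lo [427.7 -99.7   8.7] hi [450.5 -93.9  12.2]
tall px [304.5 237.7] 596 med [517.8 122.6  54.2] lo [498.9 102.7  10.7] hi [526.3 131.7  81.3]
tall px [389.3 279.2] 923 med [492.2 312.4  66.9] lo [471.8 293.2  12. ] hi [498.4 323.4 101. ]
tall px [264.4 292.9] 565 med [652.5 159.8  21. ] lo [624.8 131.1   9.1] hi [679.3 185.6  24.1]
tall px [309.6 336.5] 569 med [664.1 290.4  20.1] lo [643.2 269.4   9.6] hi [677.6 304.3  46.2]
z>120 px [158.2 166.6] 290 med [ 667.6 -167.   143.5] lo [ 652.3 -177.8  116.6] hi [ 676.6 -158.3  161.1]
z88-112 px [146.2 187.2] 1557 med [ 705.  -170.1  100.3] lo [ 586.5 -194.8   90. ] hi [ 794.9 -141.9  112.7]
```

```bash
cat > plan.py <<'E'
# Works out one call's rows from the commanded pose (pose.npz) to a target; stores the pose the rounded numbers give.
import numpy as np, json
from scipy.spatial.transform import Rotation as Ro, Slerp
def frame(az_y,tilt):
    """tool y level at azimuth az_y; z: tilt deg below level towards az_y+90 (90=down, >90 leans back)"""
    a=np.radians(az_y);t=np.radians(tilt)
    y=np.array([np.cos(a),np.sin(a),0]);h=np.array([-y[1],y[0],0]);z=np.cos(t)*h-np.sin(t)*np.array([0,0,1])
    return np.c_[np.cross(y,z),y,z]
def load():
    try: d=np.load("pose.npz");return d["p"],d["R"]
    except OSError: return np.array([138.905,506.311,226.741]),Ro.from_euler("xyz",[np.pi,0,2.8738]).as_matrix()
def plan(p1,R1,n=10,jaw=1,ease=True):
    p0,R0=load();dl=R0.T@(np.array(p1)-p0)/200;rv=Ro.from_matrix(R0.T@R1).as_rotvec()/np.radians(60)
    dl,rv=np.round(dl,3),np.round(rv,3)
    for k in range(1,n+1):
        s=k/n; s=s*s*(3-2*s) if ease else s
        print(k,dict(zip(["x","y","z","ax","ay","az"],np.round(np.r_[dl,rv]*s,3).tolist())))
    if max(abs(np.r_[dl,rv]))>1: print("TOO BIG")
    np.savez("next.npz",p=p0+R0@dl*200,R=R0@Ro.from_rotvec(rv*np.radians(60)).as_matrix())
    print("dist",np.linalg.norm(dl)*200,"turn",np.linalg.norm(rv)*60)
def commit():
    import shutil; shutil.move("next.npz","pose.npz")
E
python3 - <<'E'
from plan import *
Rp=frame(32,60)
plan([270,410,290],frame(60,75),8)
E
```

```text
1 {'x': -0.033, 'y': -0.013, 'z': -0.014, 'ax': -0.001, 'ay': 0.011, 'az': 0.01}
2 {'x': -0.119, 'y': -0.045, 'z': -0.049, 'ax': -0.005, 'ay': 0.039, 'az': 0.038}
3 {'x': -0.24, 'y': -0.092, 'z': -0.1, 'ax': -0.01, 'ay': 0.079, 'az': 0.077}
4 {'x': -0.38, 'y': -0.146, 'z': -0.158, 'ax': -0.016, 'ay': 0.124, 'az': 0.122}
5 {'x': -0.52, 'y': -0.199, 'z': -0.216, 'ax': -0.022, 'ay': 0.17, 'az': 0.166}
6 {'x': -0.641, 'y': -0.246, 'z': -0.267, 'ax': -0.027, 'ay': 0.21, 'az': 0.205}
7 {'x': -0.727, 'y': -0.278, 'z': -0.302, 'ax': -0.031, 'ay': 0.238, 'az': 0.233}
8 {'x': -0.76, 'y': -0.291, 'z': -0.316, 'ax': -0.032, 'ay': 0.249, 'az': 0.243}
dist 174.60091637789304 turn 20.96345391389501
```

send_rows(
  rows=[
    {"x": -0.03,"y": -0.01,"z": -0.01,"ax": 0,"ay": 0.01,"az": 0.01,"jaw": 1},
    {"x": -0.12,"y": -0.05,"z": -0.05,"ax": -0.005,"ay": 0.04,"az": 0.04,"jaw": 1},
    {"x": -0.24,"y": -0.09,"z": -0.1,"ax": -0.01,"ay": 0.08,"az": 0.08,"jaw": 1},
    {"x": -0.38,"y": -0.15,"z": -0.16,"ax": -0.016,"ay": 0.12,"az": 0.12,"jaw": 1},
    {"x": -0.52,"y": -0.2,"z": -0.22,"ax": -0.02,"ay": 0.17,"az": 0.17,"jaw": 1},
    {"x": -0.64,"y": -0.25,"z": -0.27,"ax": -0.03,"ay": 0.21,"az": 0.2,"jaw": 1},
    {"x": -0.73,"y": -0.28,"z": -0.3,"ax": -0.03,"ay": 0.24,"az": 0.23,"jaw": 1},
    {"x": -0.76,"y": -0.291,"z": -0.316,"ax": -0.032,"ay": 0.249,"az": 0.243,"jaw": 1},
    {"x": -0.76,"y": -0.291,"z": -0.316,"ax": -0.032,"ay": 0.249,"az": 0.243,"jaw": 1},
    {"x": -0.76,"y": -0.291,"z": -0.316,"ax": -0.032,"ay": 0.249,"az": 0.243,"jaw": 1},
  ],
)

```text
time: 1.35
tool_pos: [269.3, 410.3, 289.8]
tcp_rot: [-3.141, -0.262, 2.619]
contact_force: [0.0, 0.2, -0.3]
grip_width: 91.8
finger_force: 0.0
```

Run:
```python
from plan import *; from plant import bot
commit(); o=bot.get_obs(); print(o["joint_positions"].round(3),o["tool_pos"],o["tcp_rot"]); p,R=load(); print(p,Ro.from_matrix(R).as_euler("xyz"))
plan([445,290,290],frame(40,52),9)
```

```text
[ 0.673  0.263  1.49   0.244  1.489 -0.408] [269.34826365 410.25143992 289.76864354] [-3.14138609 -0.26230907  2.61896884]
[270.08739353 409.96568549 289.941     ] [-3.14155065 -0.26218298  2.61785447]
1 {'x': -0.035, 'y': -0.003, 'z': -0.009, 'ax': -0.005, 'ay': 0.013, 'az': 0.01}
2 {'x': -0.129, 'y': -0.01, 'z': -0.035, 'ax': -0.019, 'ay': 0.048, 'az': 0.038}
3 {'x': -0.265, 'y': -0.021, 'z': -0.071, 'ax': -0.039, 'ay': 0.098, 'az': 0.078}
4 {'x': -0.426, 'y': -0.034, 'z': -0.114, 'ax': -0.063, 'ay': 0.158, 'az': 0.125}
5 {'x': -0.595, 'y': -0.048, 'z': -0.16, 'ax': -0.087, 'ay': 0.221, 'az': 0.175}
6 {'x': -0.756, 'y': -0.061, 'z': -0.203, 'ax': -0.111, 'ay': 0.281, 'az': 0.222}
7 {'x': -0.892, 'y': -0.072, 'z': -0.239, 'ax': -0.131, 'ay': 0.331, 'az': 0.262}
8 {'x': -0.986, 'y': -0.079, 'z': -0.265, 'ax': -0.145, 'ay': 0.366, 'az': 0.29}
9 {'x': -1.021, 'y': -0.082, 'z': -0.274, 'ax': -0.15, 'ay': 0.379, 'az': 0.3}
TOO BIG
dist 212.06046307598214 turn 30.36622465832722
```

send_rows(
  rows=[
    {"x": -0.04,"y": 0,"z": -0.01,"ax": 0,"ay": 0.01,"az": 0.01,"jaw": 1},
    {"x": -0.13,"y": -0.01,"z": -0.04,"ax": -0.02,"ay": 0.05,"az": 0.04,"jaw": 1},
    {"x": -0.27,"y": -0.02,"z": -0.07,"ax": -0.04,"ay": 0.1,"az": 0.08,"jaw": 1},
    {"x": -0.43,"y": -0.03,"z": -0.11,"ax": -0.06,"ay": 0.16,"az": 0.13,"jaw": 1},
    {"x": -0.6,"y": -0.05,"z": -0.16,"ax": -0.09,"ay": 0.22,"az": 0.18,"jaw": 1},
    {"x": -0.76,"y": -0.06,"z": -0.2,"ax": -0.11,"ay": 0.28,"az": 0.22,"jaw": 1},
    {"x": -0.89,"y": -0.07,"z": -0.24,"ax": -0.13,"ay": 0.33,"az": 0.26,"jaw": 1},
    {"x": -0.98,"y": -0.08,"z": -0.27,"ax": -0.15,"ay": 0.37,"az": 0.3,"jaw": 1},
    {"x": -1,"y": -0.08,"z": -0.27,"ax": -0.15,"ay": 0.38,"az": 0.3,"jaw": 1},
    {"x": -1,"y": -0.08,"z": -0.27,"ax": -0.15,"ay": 0.38,"az": 0.3,"jaw": 1},
  ],
)

```text
time: 2.6
tool_pos: [441.2, 292.7, 289.9]
tcp_rot: [-3.141, -0.664, 2.27]
contact_force: [-0.0, -0.4, 1.2]
grip_width: 91.8
finger_force: 0.0
```

```bash
cat >> plan.py <<'E'
def sent(*v):
    """record the last row actually sent"""
    p0,R0=load();v=np.array(v);np.savez("pose.npz",p=p0+R0@v[:3]*200,R=R0@Ro.from_rotvec(v[3:]*np.radians(60)).as_matrix())
    from plant import bot
    o=bot.get_obs();print("cmd",*load()[0].round(1),"meas",o["tool_pos"].round(1),"j",o["joint_positions"].round(3))
E
python3 - <<'E'
from plan import *
sent(-1,-.08,-.27,-.15,.38,.3)
R=frame(32,35); B=np.array([481.4,306.5,58]); pre=B-91*R[:,2]; print(pre)
plan(pre+[0,0,70],R,9)
E
```

```text
cmd 441.5 292.5 290.3 meas [441.2 292.7 289.9] j [ 0.115  0.456  1.359  0.546  1.711 -0.613]
[520.90168482 243.28408982 110.19545571]
1 {'x': -0.024, 'y': 0.005, 'z': 0.005, 'ax': -0.003, 'ay': 0.01, 'az': 0.003}
2 {'x': -0.087, 'y': 0.018, 'z': 0.02, 'ax': -0.012, 'ay': 0.036, 'az': 0.012}
3 {'x': -0.179, 'y': 0.038, 'z': 0.041, 'ax': -0.025, 'ay': 0.073, 'az': 0.024}
4 {'x': -0.287, 'y': 0.061, 'z': 0.067, 'ax': -0.04, 'ay': 0.118, 'az': 0.038}
5 {'x': -0.402, 'y': 0.085, 'z': 0.093, 'ax': -0.057, 'ay': 0.164, 'az': 0.054}
6 {'x': -0.51, 'y': 0.108, 'z': 0.119, 'ax': -0.072, 'ay': 0.209, 'az': 0.068}
7 {'x': -0.602, 'y': 0.128, 'z': 0.14, 'ax': -0.085, 'ay': 0.246, 'az': 0.08}
8 {'x': -0.665, 'y': 0.141, 'z': 0.155, 'ax': -0.094, 'ay': 0.272, 'az': 0.089}
9 {'x': -0.689, 'y': 0.146, 'z': 0.16, 'ax': -0.097, 'ay': 0.282, 'az': 0.092}
dist 144.44888369246746 turn 18.72509546037082
```

send_rows(
  rows=[
    {"x": -0.02,"y": 0.005,"z": 0.005,"ax": 0,"ay": 0.01,"az": 0,"jaw": 1},
    {"x": -0.09,"y": 0.02,"z": 0.02,"ax": -0.01,"ay": 0.04,"az": 0.01,"jaw": 1},
    {"x": -0.18,"y": 0.04,"z": 0.04,"ax": -0.025,"ay": 0.07,"az": 0.02,"jaw": 1},
    {"x": -0.29,"y": 0.06,"z": 0.07,"ax": -0.04,"ay": 0.12,"az": 0.04,"jaw": 1},
    {"x": -0.4,"y": 0.085,"z": 0.09,"ax": -0.06,"ay": 0.16,"az": 0.05,"jaw": 1},
    {"x": -0.51,"y": 0.11,"z": 0.12,"ax": -0.07,"ay": 0.21,"az": 0.07,"jaw": 1},
    {"x": -0.6,"y": 0.13,"z": 0.14,"ax": -0.085,"ay": 0.25,"az": 0.08,"jaw": 1},
    {"x": -0.665,"y": 0.14,"z": 0.155,"ax": -0.095,"ay": 0.27,"az": 0.09,"jaw": 1},
    {"x": -0.689,"y": 0.146,"z": 0.16,"ax": -0.097,"ay": 0.282,"az": 0.092,"jaw": 1},
    {"x": -0.689,"y": 0.146,"z": 0.16,"ax": -0.097,"ay": 0.282,"az": 0.092,"jaw": 1},
  ],
)

```text
time: 3.85
tool_pos: [521.0, 243.2, 179.9]
tcp_rot: [-3.142, -0.96, 2.129]
contact_force: [-0.3, 0.3, -0.3]
grip_width: 92.2
finger_force: 0.0
```

Run:
```python
from plan import *; from h import *
sent(-.689,.146,.16,-.097,.282,.092)
R=frame(32,35); B=np.array([481.4,306.5,58]); pre=B-91*R[:,2]
plan(pre,R,5)
p,d,m=cap("scene"); cv2.imwrite("pics/s1.png",cv2.resize(p[100:400,200:520,::-1],None,fx=2,fy=2))
f=210/np.tan(np.radians(m["vertical_fov"])/2)
P=load()[0]; 
for s in(-1,1):
    for off in (46,):
        q=P+s*off*load()[1][:,1]; c=np.array(m["R"])@q+np.array(m["t"]); print("tip px crop",((c[0]/c[2]*f+m["cx"])-200)*2,((c[1]/c[2]*f+m["cy"])-100)*2)
```

```text
cmd 520.9 243.3 180.1 meas [521.  243.2 179.9] j [-0.083  0.758  1.33   0.726  1.714 -0.79 ]
1 {'x': -0.03, 'y': -0.0, 'z': 0.021, 'ax': -0.0, 'ay': -0.0, 'az': 0.0}
2 {'x': -0.101, 'y': -0.0, 'z': 0.071, 'ax': -0.0, 'ay': -0.0, 'az': 0.0}
3 {'x': -0.185, 'y': -0.0, 'z': 0.13, 'ax': -0.0, 'ay': -0.0, 'az': 0.0}
4 {'x': -0.256, 'y': -0.0, 'z': 0.18, 'ax': -0.0, 'ay': -0.0, 'az': 0.0}
5 {'x': -0.286, 'y': -0.0, 'z': 0.201, 'ax': -0.0, 'ay': -0.0, 'az': 0.0}
dist 69.91337497217538 turn 0.0
tip px crop 320.75711027596617 202.53785892334957
tip px crop 302.5188285017156 266.83018476313214
```

View pics/s1.png

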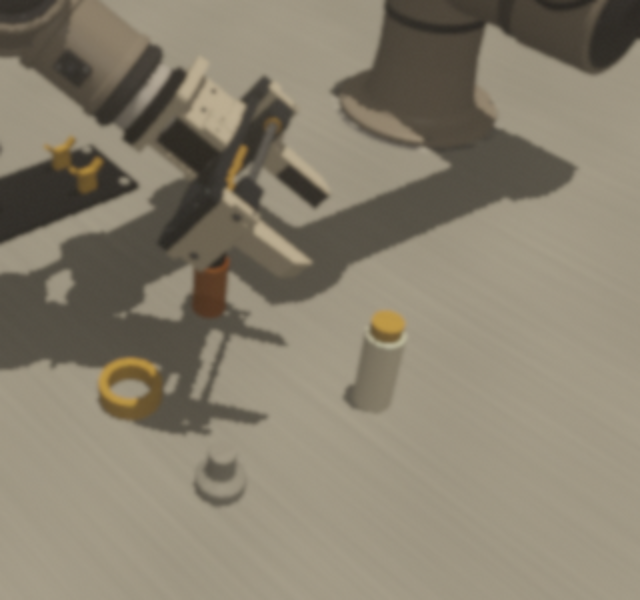

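The picture shows the open fingers up-left of the white bottle, with tips at (320,200) and (300,268) as predicted. The amber bottle at (210,285) lies behind and below, and is clear.

send_rows(
  rows=[
    {"x": -0.03,"z": 0.02,"jaw": 1},
    {"x": -0.1,"z": 0.07,"jaw": 1},
    {"x": -0.185,"z": 0.13,"jaw": 1},
    {"x": -0.256,"z": 0.18,"jaw": 1},
    {"x": -0.286,"z": 0.2,"jaw": 1},
    {"x": -0.286,"z": 0.28,"jaw": 1},
    {"x": -0.286,"z": 0.42,"jaw": 1},
    {"x": -0.286,"z": 0.56,"jaw": 1},
    {"x": -0.286,"z": 0.68,"jaw": 1},
    {"x": -0.286,"z": 0.75,"jaw": 1},
  ],
)

```text
schema error: expected keys x, y, z, ax, ay, az, jaw
```

send_rows(
  rows=[
    {"jaw": 1},
    {"jaw": -1},
    {"jaw": -1},
    {"jaw": -1},
    {"jaw": -1},
    {"jaw": -1},
    {"jaw": -1},
    {"jaw": -1},
    {"jaw": -1},
    {"jaw": -1},
  ],
)

```text
schema error: expected keys x, y, z, ax, ay, az, jaw
```

Run:
```python
from plan import *
sent(-.286,0,.75,0,0,0)
p,R=load()
# transit: lift, then to above the cradle
plan([p[0],p[1]-30,p[2]+150],frame(28,60),9)
```

```text
cmd 473.2 319.7 47.2 meas [520.9 243.5 180.5] j [-0.082  0.757  1.33   0.726  1.714 -0.79 ]
1 {'x': 0.019, 'y': -0.003, 'z': -0.018, 'ax': -0.002, 'ay': -0.014, 'az': 0.002}
2 {'x': 0.068, 'y': -0.01, 'z': -0.067, 'ax': -0.006, 'ay': -0.053, 'az': 0.006}
3 {'x': 0.14, 'y': -0.02, 'z': -0.138, 'ax': -0.012, 'ay': -0.108, 'az': 0.013}
4 {'x': 0.226, 'y': -0.033, 'z': -0.223, 'ax': -0.019, 'ay': -0.174, 'az': 0.021}
5 {'x': 0.315, 'y': -0.046, 'z': -0.311, 'ax': -0.026, 'ay': -0.243, 'az': 0.029}
6 {'x': 0.401, 'y': -0.059, 'z': -0.396, 'ax': -0.033, 'ay': -0.309, 'az': 0.037}
7 {'x': 0.473, 'y': -0.069, 'z': -0.467, 'ax': -0.039, 'ay': -0.364, 'az': 0.044}
8 {'x': 0.522, 'y': -0.076, 'z': -0.516, 'ax': -0.043, 'ay': -0.403, 'az': 0.048}
9 {'x': 0.541, 'y': -0.079, 'z': -0.534, 'ax': -0.045, 'ay': -0.417, 'az': 0.05}
dist 152.84999182204754 turn 25.343448857643665
```

All seven keys are required, so I'm resending. The recorded pose will then match.

send_rows(
  rows=[
    {"x": -0.03,"y": 0,"z": 0.02,"ax": 0,"ay": 0,"az": 0,"jaw": 1},
    {"x": -0.1,"y": 0,"z": 0.07,"ax": 0,"ay": 0,"az": 0,"jaw": 1},
    {"x": -0.185,"y": 0,"z": 0.13,"ax": 0,"ay": 0,"az": 0,"jaw": 1},
    {"x": -0.256,"y": 0,"z": 0.18,"ax": 0,"ay": 0,"az": 0,"jaw": 1},
    {"x": -0.286,"y": 0,"z": 0.2,"ax": 0,"ay": 0,"az": 0,"jaw": 1},
    {"x": -0.286,"y": 0,"z": 0.28,"ax": 0,"ay": 0,"az": 0,"jaw": 1},
    {"x": -0.286,"y": 0,"z": 0.42,"ax": 0,"ay": 0,"az": 0,"jaw": 1},
    {"x": -0.286,"y": 0,"z": 0.56,"ax": 0,"ay": 0,"az": 0,"jaw": 1},
    {"x": -0.286,"y": 0,"z": 0.68,"ax": 0,"ay": 0,"az": 0,"jaw": 1},
    {"x": -0.286,"y": 0,"z": 0.75,"ax": 0,"ay": 0,"az": 0,"jaw": 1},
  ],
)

```text
time: 5.15
tool_pos: [472.0, 320.9, 46.8]
tcp_rot: [-3.141, -0.96, 2.13]
contact_force: [0.8, -0.3, -0.3]
grip_width: 91.9
finger_force: 0.0
```

send_rows(
  rows=[
    {"x": 0,"y": 0,"z": 0,"ax": 0,"ay": 0,"az": 0,"jaw": 1},
    {"x": 0,"y": 0,"z": 0,"ax": 0,"ay": 0,"az": 0,"jaw": -1},
    {"x": 0,"y": 0,"z": 0,"ax": 0,"ay": 0,"az": 0,"jaw": -1},
    {"x": 0,"y": 0,"z": 0,"ax": 0,"ay": 0,"az": 0,"jaw": -1},
    {"x": 0,"y": 0,"z": 0,"ax": 0,"ay": 0,"az": 0,"jaw": -1},
    {"x": 0,"y": 0,"z": 0,"ax": 0,"ay": 0,"az": 0,"jaw": -1},
    {"x": 0,"y": 0,"z": 0,"ax": 0,"ay": 0,"az": 0,"jaw": -1},
    {"x": 0,"y": 0,"z": 0,"ax": 0,"ay": 0,"az": 0,"jaw": -1},
    {"x": 0,"y": 0,"z": 0,"ax": 0,"ay": 0,"az": 0,"jaw": -1},
    {"x": 0,"y": 0,"z": 0,"ax": 0,"ay": 0,"az": 0,"jaw": -1},
  ],
)

```text
time: 6.4
tool_pos: [473.1, 319.7, 47.2]
tcp_rot: [3.141, -0.96, 2.13]
contact_force: [0.2, 0.5, -1.2]
grip_width: 34.8
finger_force: 29.9
```

send_rows(
  rows=[
    {"x": 0.02,"y": 0,"z": -0.02,"ax": 0,"ay": -0.01,"az": 0,"jaw": -1},
    {"x": 0.07,"y": -0.01,"z": -0.07,"ax": -0.006,"ay": -0.05,"az": 0.006,"jaw": -1},
    {"x": 0.14,"y": -0.02,"z": -0.14,"ax": -0.01,"ay": -0.11,"az": 0.01,"jaw": -1},
    {"x": 0.23,"y": -0.03,"z": -0.22,"ax": -0.02,"ay": -0.17,"az": 0.02,"jaw": -1},
    {"x": 0.315,"y": -0.046,"z": -0.31,"ax": -0.026,"ay": -0.24,"az": 0.03,"jaw": -1},
    {"x": 0.4,"y": -0.06,"z": -0.4,"ax": -0.03,"ay": -0.31,"az": 0.04,"jaw": -1},
    {"x": 0.47,"y": -0.07,"z": -0.47,"ax": -0.04,"ay": -0.36,"az": 0.04,"jaw": -1},
    {"x": 0.52,"y": -0.076,"z": -0.516,"ax": -0.043,"ay": -0.4,"az": 0.05,"jaw": -1},
    {"x": 0.54,"y": -0.08,"z": -0.53,"ax": -0.045,"ay": -0.42,"az": 0.05,"jaw": -1},
    {"x": 0.54,"y": -0.08,"z": -0.53,"ax": -0.045,"ay": -0.42,"az": 0.05,"jaw": -1},
  ],
)

```text
time: 7.65
tool_pos: [472.5, 290.3, 196.7]
tcp_rot: [3.141, -0.52, 2.06]
contact_force: [0.8, 0.3, -1.5]
grip_width: 35.4
finger_force: 29.9
```

Run:
```python
from plan import *
sent(.54,-.08,-.53,-.045,-.42,.05)
plan([450,120,240],frame(15,85),10)
from plan import *
```

```text
cmd 472.8 290.1 196.5 meas [472.5 290.3 196.7] j [ 0.134  0.483  1.512  0.495  1.37  -0.512]
1 {'x': -0.014, 'y': -0.014, 'z': -0.015, 'ax': -0.002, 'ay': -0.012, 'az': 0.006}
2 {'x': -0.052, 'y': -0.052, 'z': -0.056, 'ax': -0.007, 'ay': -0.043, 'az': 0.022}
3 {'x': -0.107, 'y': -0.108, 'z': -0.116, 'ax': -0.014, 'ay': -0.089, 'az': 0.045}
4 {'x': -0.175, 'y': -0.176, 'z': -0.188, 'ax': -0.023, 'ay': -0.145, 'az': 0.073}
5 {'x': -0.248, 'y': -0.25, 'z': -0.268, 'ax': -0.033, 'ay': -0.206, 'az': 0.104}
6 {'x': -0.322, 'y': -0.324, 'z': -0.347, 'ax': -0.043, 'ay': -0.266, 'az': 0.135}
7 {'x': -0.39, 'y': -0.392, 'z': -0.419, 'ax': -0.052, 'ay': -0.322, 'az': 0.163}
8 {'x': -0.445, 'y': -0.448, 'z': -0.479, 'ax': -0.059, 'ay': -0.368, 'az': 0.186}
9 {'x': -0.483, 'y': -0.486, 'z': -0.52, 'ax': -0.064, 'ay': -0.399, 'az': 0.202}
10 {'x': -0.497, 'y': -0.5, 'z': -0.535, 'ax': -0.066, 'ay': -0.411, 'az': 0.208}
dist 177.00101694623115 turn 27.92037965357921
```

send_rows(
  rows=[
    {"x": -0.014,"y": -0.014,"z": -0.015,"ax": 0,"ay": -0.01,"az": 0.006,"jaw": -1},
    {"x": -0.05,"y": -0.05,"z": -0.056,"ax": -0.007,"ay": -0.04,"az": 0.02,"jaw": -1},
    {"x": -0.107,"y": -0.108,"z": -0.116,"ax": -0.014,"ay": -0.09,"az": 0.045,"jaw": -1},
    {"x": -0.175,"y": -0.175,"z": -0.19,"ax": -0.02,"ay": -0.145,"az": 0.07,"jaw": -1},
    {"x": -0.25,"y": -0.25,"z": -0.27,"ax": -0.03,"ay": -0.2,"az": 0.1,"jaw": -1},
    {"x": -0.32,"y": -0.32,"z": -0.35,"ax": -0.04,"ay": -0.27,"az": 0.135,"jaw": -1},
    {"x": -0.39,"y": -0.39,"z": -0.42,"ax": -0.05,"ay": -0.32,"az": 0.16,"jaw": -1},
    {"x": -0.445,"y": -0.45,"z": -0.48,"ax": -0.06,"ay": -0.37,"az": 0.19,"jaw": -1},
    {"x": -0.48,"y": -0.486,"z": -0.52,"ax": -0.064,"ay": -0.4,"az": 0.2,"jaw": -1},
    {"x": -0.5,"y": -0.5,"z": -0.535,"ax": -0.066,"ay": -0.41,"az": 0.21,"jaw": -1},
  ],
)

```text
time: 8.9
tool_pos: [450.1, 119.1, 240.0]
tcp_rot: [3.141, -0.088, 1.83]
contact_force: [-0.2, -0.7, -2.1]
grip_width: 35.3
finger_force: 29.9
```

Run:
```python
from plan import *
sent(-.5,-.5,-.535,-.066,-.41,.21)
plan([455,-55,240],frame(0,110),10)
```

```text
cmd 450.2 119.6 239.7 meas [450.1 119.1 240. ] j [ 0.034  0.224  1.655  0.09   1.283 -0.252]
1 {'x': -0.024, 'y': -0.006, 'z': -0.002, 'ax': 0.001, 'ay': -0.012, 'az': 0.007}
2 {'x': -0.088, 'y': -0.021, 'z': -0.008, 'ax': 0.003, 'ay': -0.043, 'az': 0.026}
3 {'x': -0.183, 'y': -0.043, 'z': -0.017, 'ax': 0.007, 'ay': -0.09, 'az': 0.054}
4 {'x': -0.298, 'y': -0.071, 'z': -0.027, 'ax': 0.011, 'ay': -0.146, 'az': 0.087}
5 {'x': -0.423, 'y': -0.1, 'z': -0.038, 'ax': 0.016, 'ay': -0.208, 'az': 0.124}
6 {'x': -0.548, 'y': -0.13, 'z': -0.05, 'ax': 0.021, 'ay': -0.27, 'az': 0.161}
7 {'x': -0.663, 'y': -0.158, 'z': -0.06, 'ax': 0.025, 'ay': -0.326, 'az': 0.194}
8 {'x': -0.758, 'y': -0.18, 'z': -0.069, 'ax': 0.029, 'ay': -0.373, 'az': 0.222}
9 {'x': -0.822, 'y': -0.195, 'z': -0.075, 'ax': 0.031, 'ay': -0.404, 'az': 0.241}
10 {'x': -0.846, 'y': -0.201, 'z': -0.077, 'ax': 0.032, 'ay': -0.416, 'az': 0.248}
dist 174.59049229554282 turn 29.122197719265625
```

send_rows(
  rows=[
    {"x": -0.024,"y": -0.006,"z": 0,"ax": 0,"ay": -0.01,"az": 0.007,"jaw": -1},
    {"x": -0.09,"y": -0.02,"z": -0.008,"ax": 0.003,"ay": -0.04,"az": 0.026,"jaw": -1},
    {"x": -0.18,"y": -0.04,"z": -0.017,"ax": 0.007,"ay": -0.09,"az": 0.054,"jaw": -1},
    {"x": -0.3,"y": -0.07,"z": -0.027,"ax": 0.011,"ay": -0.145,"az": 0.087,"jaw": -1},
    {"x": -0.42,"y": -0.1,"z": -0.04,"ax": 0.016,"ay": -0.21,"az": 0.124,"jaw": -1},
    {"x": -0.55,"y": -0.13,"z": -0.05,"ax": 0.02,"ay": -0.27,"az": 0.16,"jaw": -1},
    {"x": -0.66,"y": -0.16,"z": -0.06,"ax": 0.025,"ay": -0.325,"az": 0.195,"jaw": -1},
    {"x": -0.76,"y": -0.18,"z": -0.07,"ax": 0.03,"ay": -0.37,"az": 0.22,"jaw": -1},
    {"x": -0.82,"y": -0.195,"z": -0.075,"ax": 0.03,"ay": -0.4,"az": 0.24,"jaw": -1},
    {"x": -0.85,"y": -0.2,"z": -0.077,"ax": 0.032,"ay": -0.416,"az": 0.248,"jaw": -1},
  ],
)

```text
time: 10.15
tool_pos: [455.4, -56.0, 239.7]
tcp_rot: [-3.141, 0.35, 1.57]
contact_force: [-0.7, 0.0, -2.2]
grip_width: 35.0
finger_force: 29.9
```

```bash
cat >> plan.py <<'E'
C=np.array([480.3,-153.8,55]);ST=-5.7   # cradle point, stand turn
def place(dz=0,dx=0,dy=0):
    """TCP pose that puts the held bottle in the cradle: grasp 8 mm capward of its centre, lean 35 deg"""
    R=frame(ST,125);a=np.radians(ST);X=np.array([np.cos(a),np.sin(a),0]);Y=np.array([-X[1],X[0],0])
    return C+8*Y+dx*X+dy*Y+[0,0,dz]+19*R[:,2],R
E
python3 - <<'E'
from plan import *
sent(-.85,-.2,-.077,.032,-.416,.248)
print(place()[0]); plan(*place(80),10)
E
```

```text
cmd 455.5 -55.7 240.0 meas [455.4 -56.  239.7] j [-0.051  0.226  1.706 -0.374  1.215  0.082]
[ 480.0121761  -156.68362357   39.43611116]
1 {'x': -0.008, 'y': 0.003, 'z': 0.021, 'ax': 0.001, 'ay': -0.007, 'az': 0.002}
2 {'x': -0.028, 'y': 0.013, 'z': 0.077, 'ax': 0.005, 'ay': -0.026, 'az': 0.009}
3 {'x': -0.058, 'y': 0.026, 'z': 0.16, 'ax': 0.01, 'ay': -0.054, 'az': 0.018}
4 {'x': -0.094, 'y': 0.043, 'z': 0.26, 'ax': 0.015, 'ay': -0.088, 'az': 0.03}
5 {'x': -0.134, 'y': 0.061, 'z': 0.37, 'ax': 0.022, 'ay': -0.124, 'az': 0.042}
6 {'x': -0.174, 'y': 0.079, 'z': 0.479, 'ax': 0.029, 'ay': -0.161, 'az': 0.055}
7 {'x': -0.21, 'y': 0.096, 'z': 0.579, 'ax': 0.034, 'ay': -0.195, 'az': 0.067}
8 {'x': -0.24, 'y': 0.109, 'z': 0.662, 'ax': 0.039, 'ay': -0.223, 'az': 0.076}
9 {'x': -0.26, 'y': 0.119, 'z': 0.718, 'ax': 0.043, 'ay': -0.242, 'az': 0.083}
10 {'x': -0.268, 'y': 0.122, 'z': 0.739, 'ax': 0.044, 'ay': -0.249, 'az': 0.085}
dist 159.10109993334427 turn 16.00572397612804
```

send_rows(
  rows=[
    {"x": -0.008,"y": 0.003,"z": 0.02,"ax": 0,"ay": -0.007,"az": 0,"jaw": -1},
    {"x": -0.03,"y": 0.013,"z": 0.08,"ax": 0.005,"ay": -0.026,"az": 0.01,"jaw": -1},
    {"x": -0.06,"y": 0.026,"z": 0.16,"ax": 0.01,"ay": -0.054,"az": 0.02,"jaw": -1},
    {"x": -0.094,"y": 0.043,"z": 0.26,"ax": 0.015,"ay": -0.09,"az": 0.03,"jaw": -1},
    {"x": -0.134,"y": 0.06,"z": 0.37,"ax": 0.02,"ay": -0.125,"az": 0.04,"jaw": -1},
    {"x": -0.174,"y": 0.08,"z": 0.48,"ax": 0.03,"ay": -0.16,"az": 0.055,"jaw": -1},
    {"x": -0.21,"y": 0.096,"z": 0.58,"ax": 0.034,"ay": -0.195,"az": 0.067,"jaw": -1},
    {"x": -0.24,"y": 0.11,"z": 0.66,"ax": 0.04,"ay": -0.22,"az": 0.076,"jaw": -1},
    {"x": -0.26,"y": 0.12,"z": 0.72,"ax": 0.043,"ay": -0.24,"az": 0.083,"jaw": -1},
    {"x": -0.268,"y": 0.122,"z": 0.739,"ax": 0.044,"ay": -0.249,"az": 0.085,"jaw": -1},
  ],
)

```text
time: 11.4
tool_pos: [479.6, -156.8, 118.1]
tcp_rot: [-3.14, 0.611, 1.472]
contact_force: [1.0, -0.4, -2.1]
grip_width: 35.3
finger_force: 29.9
```

Run:
```python
from plan import *; from h import *
sent(-.268,.122,.739,.044,-.249,.085)
p,d,m=cap("scene"); p2,d2,m2=cap("top")
a=cv2.resize(p[80:230,130:330],(400,300)); b=cv2.resize(p2[130:310,330:510],(400,400))
im=np.zeros((400,800,3),np.uint8); im[:300,:400]=a; im[:,400:]=b
cv2.imwrite("pics/s2.png",im[...,::-1])
hs=cv2.cvtColor(p,cv2.COLOR_RGB2HSV)
for n,pp,dd,mm in(("scene",p,d,m),("top",p2,d2,m2)):
    Cc=cloud(mm,dd); hs=cv2.cvtColor(pp,cv2.COLOR_RGB2HSV)
    near=(dd>0)&(Cc[...,0]>380)&(Cc[...,0]<560)&(Cc[...,1]<-80)&(Cc[...,1]>-230)
    br=near&(hs[...,0]>15)&(hs[...,0]<32)&(hs[...,1]>150)&(Cc[...,2]>100)
    wh=near&(hs[...,1]<60)&(hs[...,2]>120)&(Cc[...,2]>100)&(Cc[...,2]<158)
    for q in(br,wh):
        if q.sum()>5: print(n,q.sum(),np.median(Cc[q],0).round(1),np.percentile(Cc[q],[3,97],axis=0).round(1).tolist())
plan(*place(3),8)
```

```text
cmd 479.9 -156.6 119.5 meas [ 479.6 -156.8  118.1] j [-0.104  0.499  1.806 -0.756  0.989  0.473]
scene 10 [ 496.  -120.3  124.4] [[405.4, -146.1, 119.9], [514.3, -81.5, 155.5]]
top 16 [ 479.2 -126.9  210. ] [[434.4, -133.4, 203.6], [502.2, -82.8, 283.2]]
top 298 [ 475.  -176.7  150.8] [[466.6, -200.6, 147.9], [483.4, -143.4, 153.5]]
1 {'x': 0.009, 'y': 0.0, 'z': 0.014, 'ax': 0.0, 'ay': -0.0, 'az': -0.0}
2 {'x': 0.035, 'y': 0.0, 'z': 0.049, 'ax': 0.0, 'ay': -0.0, 'az': -0.0}
3 {'x': 0.07, 'y': 0.0, 'z': 0.1, 'ax': 0.0, 'ay': -0.0, 'az': -0.0}
4 {'x': 0.11, 'y': 0.0, 'z': 0.158, 'ax': 0.0, 'ay': -0.0, 'az': -0.0}
5 {'x': 0.151, 'y': 0.0, 'z': 0.216, 'ax': 0.0, 'ay': -0.0, 'az': -0.0}
6 {'x': 0.186, 'y': 0.0, 'z': 0.267, 'ax': 0.0, 'ay': -0.0, 'az': -0.0}
7 {'x': 0.212, 'y': 0.0, 'z': 0.302, 'ax': 0.0, 'ay': -0.0, 'az': -0.0}
8 {'x': 0.221, 'y': 0.0, 'z': 0.316, 'ax': 0.0, 'ay': -0.0, 'az': -0.0}
dist 77.12249995948005 turn 0.0
```

View pics/s2.png

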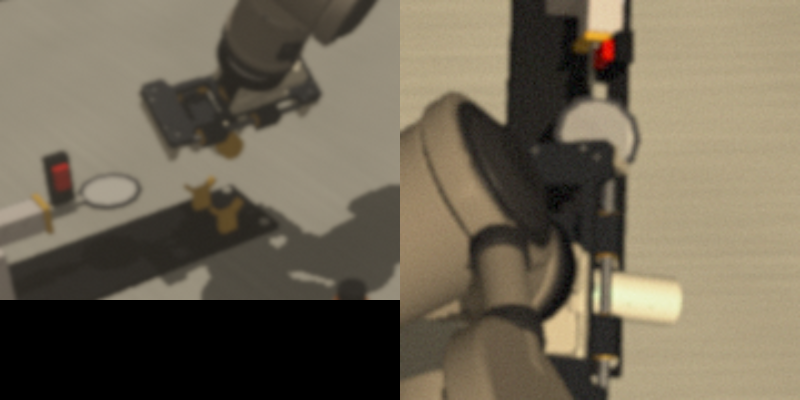

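The picture shows the bottle level above the saddles, in line with the stand's y, with the underside at about (680,299) in the right-hand crop. The gripper clears the lens. Lowering now.

send_rows(
  rows=[
    {"x": 0.01,"y": 0,"z": 0.014,"ax": 0,"ay": 0,"az": 0,"jaw": -1},
    {"x": 0.035,"y": 0,"z": 0.05,"ax": 0,"ay": 0,"az": 0,"jaw": -1},
    {"x": 0.07,"y": 0,"z": 0.1,"ax": 0,"ay": 0,"az": 0,"jaw": -1},
    {"x": 0.11,"y": 0,"z": 0.158,"ax": 0,"ay": 0,"az": 0,"jaw": -1},
    {"x": 0.15,"y": 0,"z": 0.216,"ax": 0,"ay": 0,"az": 0,"jaw": -1},
    {"x": 0.186,"y": 0,"z": 0.267,"ax": 0,"ay": 0,"az": 0,"jaw": -1},
    {"x": 0.212,"y": 0,"z": 0.302,"ax": 0,"ay": 0,"az": 0,"jaw": -1},
    {"x": 0.221,"y": 0,"z": 0.316,"ax": 0,"ay": 0,"az": 0,"jaw": -1},
    {"x": 0.221,"y": 0,"z": 0.316,"ax": 0,"ay": 0,"az": 0,"jaw": -1},
    {"x": 0.221,"y": 0,"z": 0.316,"ax": 0,"ay": 0,"az": 0,"jaw": -1},
  ],
)

```text
time: 12.75
tool_pos: [480.2, -156.7, 42.7]
tcp_rot: [3.14, 0.61, 1.47]
contact_force: [0.1, -0.5, -2.0]
grip_width: 35.0
finger_force: 29.9
```

Run:
```python
from plan import *; from h import *
sent(.221,0,.316,0,0,0)
p2,d2,m2=cap("top"); p,d,m=cap("scene")
a=cv2.resize(p[80:230,130:330],(400,300)); b=cv2.resize(p2[200:320,350:470],(400,400))
im=np.zeros((400,800,3),np.uint8); im[:300,:400]=a; im[:,400:]=b
cv2.imwrite("pics/s3.png",im[...,::-1])
```

```text
cmd 480.0 -156.7 42.4 meas [ 480.2 -156.7   42.7] j [-0.104  0.629  1.856 -0.856  0.862  0.638]
```

View pics/s3.png

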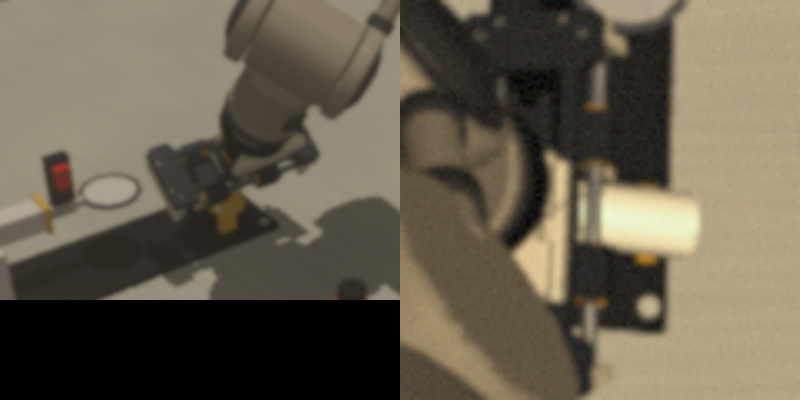

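Bottle rows 188–254 are centred between the visible saddle edges at rows 185 and 258 (right-hand crop), with no contact force. I'll lower the last 3 mm and let go.

send_rows(
  rows=[
    {"x": 0.003,"y": 0,"z": 0.004,"ax": 0,"ay": 0,"az": 0,"jaw": -1},
    {"x": 0.006,"y": 0,"z": 0.008,"ax": 0,"ay": 0,"az": 0,"jaw": -1},
    {"x": 0.008,"y": 0,"z": 0.011,"ax": 0,"ay": 0,"az": 0,"jaw": -1},
    {"x": 0.008,"y": 0,"z": 0.011,"ax": 0,"ay": 0,"az": 0,"jaw": -1},
    {"x": 0.008,"y": 0,"z": 0.011,"ax": 0,"ay": 0,"az": 0,"jaw": -0.1},
    {"x": 0.008,"y": 0,"z": 0.011,"ax": 0,"ay": 0,"az": 0,"jaw": 0.3},
    {"x": 0.008,"y": 0,"z": 0.011,"ax": 0,"ay": 0,"az": 0,"jaw": 0.3},
    {"x": 0.008,"y": 0,"z": 0.011,"ax": 0,"ay": 0,"az": 0,"jaw": 0.3},
    {"x": 0.008,"y": 0,"z": 0.011,"ax": 0,"ay": 0,"az": 0,"jaw": 0.3},
    {"x": 0.008,"y": 0,"z": 0.011,"ax": 0,"ay": 0,"az": 0,"jaw": 0.3},
  ],
)

```text
time: 14.1
tool_pos: [480.0, -156.6, 39.6]
tcp_rot: [3.141, 0.61, 1.471]
contact_force: [-0.5, -0.1, -0.1]
grip_width: 59.7
finger_force: 0.0
```

send_rows(
  rows=[
    {"x": 0,"y": 0,"z": -0.02,"ax": 0,"ay": 0,"az": 0,"jaw": 0.3},
    {"x": 0,"y": 0,"z": -0.06,"ax": 0,"ay": 0,"az": 0,"jaw": 0.3},
    {"x": 0,"y": 0,"z": -0.15,"ax": 0,"ay": 0,"az": 0,"jaw": 0.3},
    {"x": 0,"y": 0,"z": -0.28,"ax": 0,"ay": 0,"az": 0,"jaw": 0.3},
    {"x": 0,"y": 0,"z": -0.42,"ax": 0,"ay": 0,"az": 0,"jaw": 0.3},
    {"x": 0,"y": 0,"z": -0.56,"ax": 0,"ay": 0,"az": 0,"jaw": 0.3},
    {"x": 0,"y": 0,"z": -0.7,"ax": 0,"ay": 0,"az": 0,"jaw": 0.3},
    {"x": 0,"y": 0,"z": -0.83,"ax": 0,"ay": 0,"az": 0,"jaw": 0.3},
    {"x": 0,"y": 0,"z": -0.92,"ax": 0,"ay": 0,"az": 0,"jaw": 0.3},
    {"x": 0,"y": 0,"z": -0.95,"ax": 0,"ay": 0,"az": 0,"jaw": 0.3},
  ],
)

```text
time: 15.35
tool_pos: [491.2, -47.0, 196.9]
tcp_rot: [3.138, 0.609, 1.471]
contact_force: [0.4, 0.8, -0.1]
grip_width: 59.9
finger_force: 0.0
```

Run:
```python
from plan import *; from h import *
sent(.008,0,.011,0,0,0); sent(0,0,-.95,0,0,0)
ang=np.radians(ST);X=np.array([np.cos(ang),np.sin(ang)]);Y=np.array([-X[1],X[0]])
p2,d2,m2=cap("top"); p,d,m=cap("scene")
a=cv2.resize(p[80:230,130:330],(400,300)); b=cv2.resize(p2[120:320,330:530],(400,400))
im=np.zeros((400,800,3),np.uint8); im[:300,:400]=a; im[:,400:]=b
cv2.imwrite("pics/s4.png",im[...,::-1])
for n,pp,dd,mm in(("top",p2,d2,m2),("scene",p,d,m)):
    Q=cloud(mm,dd)
    L=np.stack([(Q[...,:2]-C[:2])@X,(Q[...,:2]-C[:2])@Y,Q[...,2]],-1)
    def st(nm,k): 
        k&=dd>0
        if k.sum(): print(n,nm,k.sum(),np.percentile(L[k],[2,50,98],axis=0).round(1).tolist())
    st("bottle",(abs(L[...,0])<40)&(abs(L[...,1])<65)&(L[...,2]>58)&(L[...,2]<80))
    st("grip",(abs(L[...,0]-185)<35)&(abs(L[...,1])<40)&(L[...,2]>120)&(L[...,2]<170))
    st("griptop",(abs(L[...,0]-185)<35)&(abs(L[...,1])<40)&(L[...,2]>156)&(L[...,2]<170))
    st("tube",(L[...,0]>220)&(L[...,0]<330)&(abs(L[...,1])<30)&(L[...,2]>104)&(L[...,2]<116))
```

```text
cmd 480.0 -156.6 39.7 meas [491.2 -47.  196.9] j [ 0.112  0.43   1.649 -0.627  1.27   0.466]
cmd 490.7 -48.2 195.3 meas [491.2 -47.  196.9] j [ 0.112  0.43   1.649 -0.627  1.27   0.466]
top bottle 1062 [[-19.0, -47.4, 60.0], [-3.3, 0.4, 70.0], [14.1, 49.0, 74.8]]
top grip 308 [[169.5, -7.9, 123.5], [178.0, 3.4, 152.4], [194.2, 12.0, 162.4]]
top griptop 136 [[170.0, -8.0, 156.5], [181.8, -1.4, 160.0], [194.9, 5.1, 163.1]]
top tube 919 [[222.4, -15.1, 106.0], [274.2, -0.8, 110.1], [327.2, 12.1, 112.7]]
scene bottle 405 [[-12.9, -47.6, 58.5], [6.2, 7.8, 69.1], [16.9, 50.6, 74.4]]
scene grip 265 [[172.2, -5.7, 121.6], [187.3, 5.7, 146.5], [197.3, 14.0, 161.4]]
scene griptop 62 [[173.5, -7.8, 156.5], [185.8, 2.4, 160.0], [196.7, 8.2, 161.8]]
scene tube 551 [[222.3, -14.0, 104.7], [276.9, 3.9, 110.1], [328.2, 13.7, 112.6]]
```

View pics/s4.png

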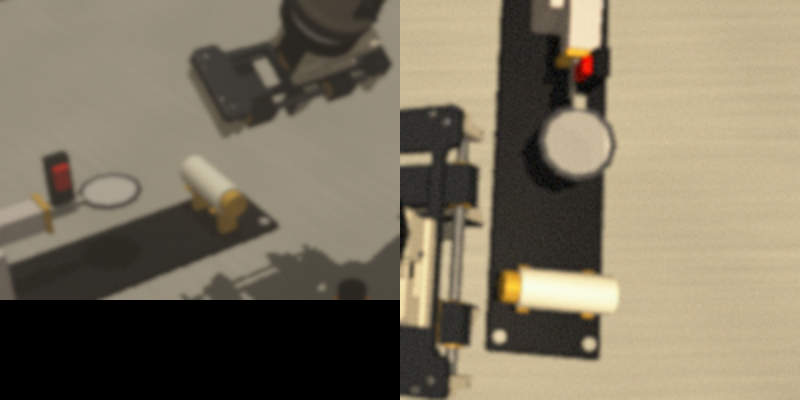

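The bottle lies level and centred in the cradle. The right-hand crop puts its cap at (510,287) and its end at (617,295), and depth gives an offset of about 0. The grip is at stand (184, 0) and still home. Next is the grip.

```bash
cat >> plan.py <<'E'
def grip(out=0,z=119,x=184,y=1):
    a=np.radians(ST);X=np.array([np.cos(a),np.sin(a)]);Y=np.array([-X[1],X[0]])
    q=C[:2]+(x-out)*X+y*Y
    return np.r_[q,z],frame(ST-90,90)
E
python3 - <<'E'
from plan import *
p,R=load(); g,Rg=grip(z=235); print(g)
s=Slerp([0,1],Ro.from_matrix([R,Rg]))
plan((p+g)/2+[0,0,30],s(.5).as_matrix(),9)
import shutil; shutil.copy("next.npz","pose.npz"); print("second"); plan(g,Rg,9)
E
```

```text
[ 663.48954462 -171.07977838  235.        ]
1 {'x': -0.012, 'y': 0.016, 'z': -0.002, 'ax': 0.008, 'ay': 0.008, 'az': 0.025}
2 {'x': -0.045, 'y': 0.058, 'z': -0.007, 'ax': 0.029, 'ay': 0.029, 'az': 0.091}
3 {'x': -0.093, 'y': 0.119, 'z': -0.014, 'ax': 0.059, 'ay': 0.059, 'az': 0.188}
4 {'x': -0.149, 'y': 0.192, 'z': -0.022, 'ax': 0.095, 'ay': 0.095, 'az': 0.302}
5 {'x': -0.209, 'y': 0.268, 'z': -0.031, 'ax': 0.133, 'ay': 0.133, 'az': 0.422}
6 {'x': -0.265, 'y': 0.341, 'z': -0.039, 'ax': 0.169, 'ay': 0.169, 'az': 0.536}
7 {'x': -0.313, 'y': 0.402, 'z': -0.046, 'ax': 0.199, 'ay': 0.199, 'az': 0.633}
8 {'x': -0.346, 'y': 0.444, 'z': -0.051, 'ax': 0.22, 'ay': 0.22, 'az': 0.699}
9 {'x': -0.358, 'y': 0.46, 'z': -0.053, 'ax': 0.228, 'ay': 0.228, 'az': 0.724}
dist 117.0594720644169 turn 47.553321650542976
second
1 {'x': 0.006, 'y': 0.017, 'z': 0.002, 'ax': 0.008, 'ay': 0.008, 'az': 0.025}
2 {'x': 0.021, 'y': 0.063, 'z': 0.009, 'ax': 0.029, 'ay': 0.029, 'az': 0.091}
3 {'x': 0.044, 'y': 0.13, 'z': 0.018, 'ax': 0.059, 'ay': 0.059, 'az': 0.188}
4 {'x': 0.07, 'y': 0.209, 'z': 0.028, 'ax': 0.095, 'ay': 0.095, 'az': 0.302}
5 {'x': 0.098, 'y': 0.292, 'z': 0.04, 'ax': 0.134, 'ay': 0.133, 'az': 0.423}
6 {'x': 0.124, 'y': 0.371, 'z': 0.05, 'ax': 0.17, 'ay': 0.169, 'az': 0.537}
7 {'x': 0.147, 'y': 0.438, 'z': 0.059, 'ax': 0.2, 'ay': 0.199, 'az': 0.634}
8 {'x': 0.162, 'y': 0.484, 'z': 0.066, 'ax': 0.221, 'ay': 0.22, 'az': 0.7}
9 {'x': 0.168, 'y': 0.501, 'z': 0.068, 'ax': 0.229, 'ay': 0.228, 'az': 0.725}
dist 106.55496234338409 turn 47.62541338403269
```

send_rows(
  rows=[
    {"x": -0.012,"y": 0.016,"z": 0,"ax": 0.008,"ay": 0.008,"az": 0.025,"jaw": 1},
    {"x": -0.045,"y": 0.06,"z": -0.007,"ax": 0.03,"ay": 0.03,"az": 0.09,"jaw": 1},
    {"x": -0.09,"y": 0.12,"z": -0.014,"ax": 0.06,"ay": 0.06,"az": 0.19,"jaw": 1},
    {"x": -0.15,"y": 0.19,"z": -0.02,"ax": 0.095,"ay": 0.095,"az": 0.3,"jaw": 1},
    {"x": -0.21,"y": 0.27,"z": -0.03,"ax": 0.13,"ay": 0.13,"az": 0.42,"jaw": 1},
    {"x": -0.265,"y": 0.34,"z": -0.04,"ax": 0.17,"ay": 0.17,"az": 0.54,"jaw": 1},
    {"x": -0.31,"y": 0.4,"z": -0.046,"ax": 0.2,"ay": 0.2,"az": 0.63,"jaw": 1},
    {"x": -0.346,"y": 0.444,"z": -0.05,"ax": 0.22,"ay": 0.22,"az": 0.7,"jaw": 1},
    {"x": -0.358,"y": 0.46,"z": -0.053,"ax": 0.228,"ay": 0.228,"az": 0.724,"jaw": 1},
    {"x": -0.358,"y": 0.46,"z": -0.053,"ax": 0.228,"ay": 0.228,"az": 0.724,"jaw": 1},
  ],
)

```text
time: 16.7
tool_pos: [576.8, -110.2, 244.6]
tcp_rot: [3.009, 0.303, 0.646]
contact_force: [-0.6, -0.4, -0.1]
grip_width: 91.8
finger_force: 0.0
```

send_rows(
  rows=[
    {"x": 0.006,"y": 0.017,"z": 0.002,"ax": 0.008,"ay": 0.008,"az": 0.025,"jaw": 1},
    {"x": 0.02,"y": 0.06,"z": 0.009,"ax": 0.03,"ay": 0.03,"az": 0.09,"jaw": 1},
    {"x": 0.044,"y": 0.13,"z": 0.018,"ax": 0.06,"ay": 0.06,"az": 0.19,"jaw": 1},
    {"x": 0.07,"y": 0.21,"z": 0.028,"ax": 0.095,"ay": 0.095,"az": 0.3,"jaw": 1},
    {"x": 0.098,"y": 0.29,"z": 0.04,"ax": 0.134,"ay": 0.133,"az": 0.42,"jaw": 1},
    {"x": 0.124,"y": 0.37,"z": 0.05,"ax": 0.17,"ay": 0.17,"az": 0.54,"jaw": 1},
    {"x": 0.147,"y": 0.44,"z": 0.06,"ax": 0.2,"ay": 0.2,"az": 0.63,"jaw": 1},
    {"x": 0.162,"y": 0.484,"z": 0.066,"ax": 0.22,"ay": 0.22,"az": 0.7,"jaw": 1},
    {"x": 0.168,"y": 0.501,"z": 0.068,"ax": 0.229,"ay": 0.228,"az": 0.725,"jaw": 1},
    {"x": 0.168,"y": 0.501,"z": 0.068,"ax": 0.229,"ay": 0.228,"az": 0.725,"jaw": 1},
  ],
)

```text
time: 17.95
tool_pos: [663.3, -171.0, 234.7]
tcp_rot: [-3.141, 0.001, -0.099]
contact_force: [0.3, 0.1, -0.3]
grip_width: 91.9
finger_force: 0.0
```

Run:
```python
from plan import *; from h import *
commit(); sent(0,0,0,0,0,0); print(load()[1].round(3).tolist(), bot.get_obs()["tcp_rot"])
p2,d2,m2=cap("top"); p,d,m=cap("scene")
a=cv2.resize(p[80:230,100:300],(400,300)); b=cv2.resize(p2[80:280,330:530],(400,400))
im=np.zeros((400,800,3),np.uint8); im[:300,:400]=a; im[:,400:]=b
cv2.imwrite("pics/s5.png",im[...,::-1])
plan(*grip(),8)
```

```text
cmd 663.5 -171.2 235.0 meas [ 663.3 -171.   234.7] j [-0.364  0.649  0.994  0.     1.5    1.306]
[[0.995, -0.1, -0.0], [-0.1, -0.995, 0.0], [-0.0, -0.0, -1.0]] [-3.14119947e+00  8.93472720e-04 -9.89552127e-02]
1 {'x': -0.0, 'y': -0.0, 'z': 0.025, 'ax': -0.0, 'ay': 0.0, 'az': -0.0}
2 {'x': -0.0, 'y': -0.0, 'z': 0.091, 'ax': -0.0, 'ay': 0.0, 'az': -0.0}
3 {'x': -0.0, 'y': -0.0, 'z': 0.184, 'ax': -0.0, 'ay': 0.0, 'az': -0.0}
4 {'x': -0.0, 'y': -0.0, 'z': 0.29, 'ax': -0.0, 'ay': 0.0, 'az': -0.0}
5 {'x': -0.0, 'y': -0.0, 'z': 0.396, 'ax': -0.0, 'ay': 0.0, 'az': -0.0}
6 {'x': -0.0, 'y': -0.0, 'z': 0.489, 'ax': -0.0, 'ay': 0.0, 'az': -0.0}
7 {'x': -0.0, 'y': -0.0, 'z': 0.555, 'ax': -0.0, 'ay': 0.0, 'az': -0.0}
8 {'x': -0.0, 'y': -0.0, 'z': 0.58, 'ax': -0.0, 'ay': 0.0, 'az': -0.0}
dist 115.99999999999999 turn 0.0
```

View pics/s5.png

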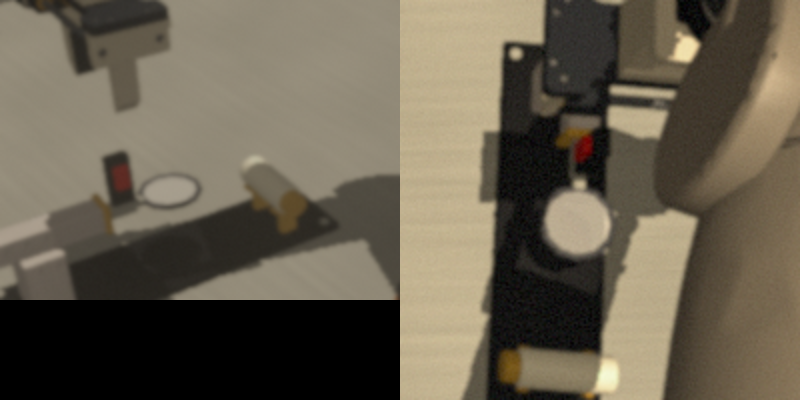

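The fingers sit directly above the grip (button at (122,178) in the left crop) and the bottle is undisturbed. Descend, then squeeze.

send_rows(
  rows=[
    {"x": 0,"y": 0,"z": 0.025,"ax": 0,"ay": 0,"az": 0,"jaw": 1},
    {"x": 0,"y": 0,"z": 0.09,"ax": 0,"ay": 0,"az": 0,"jaw": 1},
    {"x": 0,"y": 0,"z": 0.18,"ax": 0,"ay": 0,"az": 0,"jaw": 1},
    {"x": 0,"y": 0,"z": 0.29,"ax": 0,"ay": 0,"az": 0,"jaw": 1},
    {"x": 0,"y": 0,"z": 0.4,"ax": 0,"ay": 0,"az": 0,"jaw": 1},
    {"x": 0,"y": 0,"z": 0.49,"ax": 0,"ay": 0,"az": 0,"jaw": 1},
    {"x": 0,"y": 0,"z": 0.555,"ax": 0,"ay": 0,"az": 0,"jaw": 1},
    {"x": 0,"y": 0,"z": 0.58,"ax": 0,"ay": 0,"az": 0,"jaw": 1},
    {"x": 0,"y": 0,"z": 0.58,"ax": 0,"ay": 0,"az": 0,"jaw": 1},
    {"x": 0,"y": 0,"z": 0.58,"ax": 0,"ay": 0,"az": 0,"jaw": 0},
  ],
)

```text
time: 19.3
tool_pos: [663.9, -171.3, 119.8]
tcp_rot: [3.142, -0.001, -0.1]
contact_force: [-0.5, 0.8, 0.3]
grip_width: 85.9
finger_force: 0.0
```

send_rows(
  rows=[
    {"x": 0,"y": 0,"z": 0,"ax": 0,"ay": 0,"az": 0,"jaw": -1},
    {"x": 0,"y": 0,"z": 0,"ax": 0,"ay": 0,"az": 0,"jaw": -1},
    {"x": 0,"y": 0,"z": 0,"ax": 0,"ay": 0,"az": 0,"jaw": -1},
    {"x": 0,"y": 0,"z": 0,"ax": 0,"ay": 0,"az": 0,"jaw": -1},
    {"x": 0,"y": 0,"z": 0,"ax": 0,"ay": 0,"az": 0,"jaw": -1},
    {"x": 0,"y": 0,"z": 0,"ax": 0,"ay": 0,"az": 0,"jaw": -1},
    {"x": 0,"y": 0,"z": 0,"ax": 0,"ay": 0,"az": 0,"jaw": -1},
    {"x": 0,"y": 0,"z": 0,"ax": 0,"ay": 0,"az": 0,"jaw": -1},
    {"x": 0,"y": 0,"z": 0,"ax": 0,"ay": 0,"az": 0,"jaw": -1},
    {"x": 0,"y": 0,"z": 0,"ax": 0,"ay": 0,"az": 0,"jaw": -1},
  ],
)

```text
time: 20.55
tool_pos: [663.3, -172.4, 118.9]
tcp_rot: [3.14, 0.0, -0.1]
contact_force: [0.1, -5.5, -1.0]
grip_width: 15.5
finger_force: 30.0
```

The opening of 15.5 mm means the button is fully in. Now I pull, in two stages.

send_rows(
  rows=[
    {"x": -0.01,"y": 0.005,"z": 0,"ax": 0,"ay": 0,"az": 0,"jaw": -1},
    {"x": -0.04,"y": 0.005,"z": 0,"ax": 0,"ay": 0,"az": 0,"jaw": -1},
    {"x": -0.08,"y": 0.005,"z": 0,"ax": 0,"ay": 0,"az": 0,"jaw": -1},
    {"x": -0.12,"y": 0.005,"z": 0,"ax": 0,"ay": 0,"az": 0,"jaw": -1},
    {"x": -0.16,"y": 0.005,"z": 0,"ax": 0,"ay": 0,"az": 0,"jaw": -1},
    {"x": -0.2,"y": 0.005,"z": 0,"ax": 0,"ay": 0,"az": 0,"jaw": -1},
    {"x": -0.24,"y": 0.005,"z": 0,"ax": 0,"ay": 0,"az": 0,"jaw": -1},
    {"x": -0.28,"y": 0.005,"z": 0,"ax": 0,"ay": 0,"az": 0,"jaw": -1},
    {"x": -0.31,"y": 0.005,"z": 0,"ax": 0,"ay": 0,"az": 0,"jaw": -1},
    {"x": -0.34,"y": 0.005,"z": 0,"ax": 0,"ay": 0,"az": 0,"jaw": -1},
  ],
)

```text
time: 21.8
tool_pos: [595.4, -165.8, 118.9]
tcp_rot: [3.141, -0.001, -0.1]
contact_force: [4.3, -5.6, -5.1]
grip_width: 15.5
finger_force: 30.0
```

send_rows(
  rows=[
    {"x": -0.02,"y": 0.005,"z": 0,"ax": 0,"ay": 0,"az": 0,"jaw": -1},
    {"x": -0.05,"y": 0.005,"z": 0,"ax": 0,"ay": 0,"az": 0,"jaw": -1},
    {"x": -0.09,"y": 0.005,"z": 0,"ax": 0,"ay": 0,"az": 0,"jaw": -1},
    {"x": -0.13,"y": 0.005,"z": 0,"ax": 0,"ay": 0,"az": 0,"jaw": -1},
    {"x": -0.17,"y": 0.005,"z": 0,"ax": 0,"ay": 0,"az": 0,"jaw": -1},
    {"x": -0.21,"y": 0.005,"z": 0,"ax": 0,"ay": 0,"az": 0,"jaw": -1},
    {"x": -0.25,"y": 0.005,"z": 0,"ax": 0,"ay": 0,"az": 0,"jaw": -1},
    {"x": -0.28,"y": 0.005,"z": 0,"ax": 0,"ay": 0,"az": 0,"jaw": -1},
    {"x": -0.3,"y": 0.005,"z": 0,"ax": 0,"ay": 0,"az": 0,"jaw": -1},
    {"x": -0.31,"y": 0.005,"z": 0,"ax": 0,"ay": 0,"az": 0,"jaw": -1},
  ],
)

```text
time: 23.05
tool_pos: [533.9, -159.8, 118.9]
tcp_rot: [-3.141, -0.001, -0.1]
contact_force: [5.8, -3.0, -6.0]
grip_width: 15.4
finger_force: 30.0
```

Run:
```python
from plant import bot
o=bot.get_obs();print(o["tool_pos"],o["contact_force"],o["moment"],o["finger_force"],o["grip_width"])
```

```text
[ 533.86320997 -159.84879947  118.94000619] [ 5.754492   -3.03169668 -6.04684371] [-0.43229449 -0.62517367  0.08236996] 30.000945925712585 15.411417244035905
```

Next I press 3 mm further to feel the stop.

send_rows(
  rows=[
    {"x": -0.004,"y": 0,"z": 0,"ax": 0,"ay": 0,"az": 0,"jaw": -1},
    {"x": -0.008,"y": 0,"z": 0,"ax": 0,"ay": 0,"az": 0,"jaw": -1},
    {"x": -0.012,"y": 0,"z": 0,"ax": 0,"ay": 0,"az": 0,"jaw": -1},
    {"x": -0.015,"y": 0,"z": 0,"ax": 0,"ay": 0,"az": 0,"jaw": -1},
    {"x": -0.015,"y": 0,"z": 0,"ax": 0,"ay": 0,"az": 0,"jaw": -1},
    {"x": -0.015,"y": 0,"z": 0,"ax": 0,"ay": 0,"az": 0,"jaw": -1},
    {"x": -0.015,"y": 0,"z": 0,"ax": 0,"ay": 0,"az": 0,"jaw": -1},
    {"x": -0.015,"y": 0,"z": 0,"ax": 0,"ay": 0,"az": 0,"jaw": -1},
    {"x": -0.015,"y": 0,"z": 0,"ax": 0,"ay": 0,"az": 0,"jaw": -1},
    {"x": -0.015,"y": 0,"z": 0,"ax": 0,"ay": 0,"az": 0,"jaw": -1},
  ],
)

```text
time: 24.3
tool_pos: [533.7, -159.9, 119.0]
tcp_rot: [-3.141, -0.006, -0.1]
contact_force: [15.7, -2.5, -11.3]
grip_width: 15.6
finger_force: 30.0
```

Run:
```python
from plan import *; from h import *
ang=np.radians(ST);X=np.array([np.cos(ang),np.sin(ang)]);Y=np.array([-X[1],X[0]])
p2,d2,m2=cap("top"); p,d,m=cap("scene")
a=cv2.resize(p[80:230,130:330],(400,300)); b=cv2.resize(p2[120:320,330:530],(400,400))
im=np.zeros((400,800,3),np.uint8); im[:300,:400]=a; im[:,400:]=b
cv2.imwrite("pics/s6.png",im[...,::-1])
for n,pp,dd,mm in(("top",p2,d2,m2),("scene",p,d,m)):
    Q=cloud(mm,dd); L=np.stack([(Q[...,:2]-C[:2])@X,(Q[...,:2]-C[:2])@Y,Q[...,2]],-1)
    for nm,k in(("bottle",(abs(L[...,0])<40)&(abs(L[...,1])<65)&(L[...,2]>58)&(L[...,2]<80)),("lens",(L[...,0]>-60)&(L[...,0]<40)&(abs(L[...,1])<40)&(L[...,2]>90)&(L[...,2]<105))):
        k&=dd>0
        if k.sum(): print(n,nm,k.sum(),np.percentile(L[k],[2,50,98],axis=0).round(1).tolist())
```

```text
top bottle 331 [[-19.1, -48.8, 59.3], [-3.8, 34.1, 68.6], [13.8, 49.9, 74.6]]
top lens 1199 [[-33.1, -32.3, 95.3], [-3.3, -1.9, 98.2], [25.6, 29.1, 101.0]]
scene bottle 306 [[-13.1, -34.8, 58.6], [7.9, 22.2, 67.7], [17.1, 51.6, 74.3]]
scene lens 389 [[-30.2, -31.2, 95.0], [0.5, 1.0, 98.1], [34.2, 30.5, 100.7]]
```

View pics/s6.png

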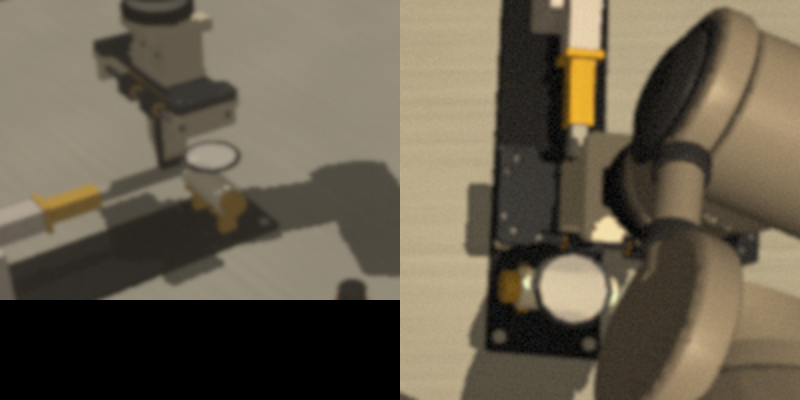

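The lens at (572,288) is centred over the bottle, which hasn't moved. The brass and steel sections are both out, and the force rose to 15.7 N without the tool moving on, so it is firmly at the second stop. I'm handing in.

```bash
python3 -c "
from plant import bot
print(bot.close_job())"
```

```text
the job is handed in; nothing more can be done
None
```

I laid the sample bottle in the cradle and let go, then pulled the lens arm to its second stop and handed in at about 24 s, still holding the grip with the button squeezed; no verdict came back.

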